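# Make up two gearbox rebuild kits

## Task

Make up the two gearbox rebuild kits from the stock on the black mat: the large ball bearing, the spur gear and the hexagon nut go into the three-bay tray, the small ball bearing and the jaw-coupling hub into the two-bay tray, one part to each bay, in whichever bays you like. Set every part down gently, never dropping it, so that it lies flat on the floor of its bay, the same way up as now. Leave the belt pulley, the spanner and the grease tin where they are.

Things in the scene. Friction and masses are not known exactly. Their poses are not given: they have to be found in the camera images.
- big_bearing_mid (a point): the large ball bearing: steel ring, 52 mm outside diameter, 20 mm bore, 15 mm thick, 0.1 to 0.2 kg. Lies loose and flat on the black mat (mat top 3 mm above the bench). Point: its centre, half-way up; z up along its axis
- small_bearing_mid (a point): the small ball bearing: steel ring, 35 mm outside diameter, 15 mm bore, 11 mm thick, about 50 g. Lies loose and flat on the black mat (mat top 3 mm above the bench). Point: its centre, half-way up; z up along its axis
- gear_mid (a point): the spur gear: steel, 22 teeth, 48 mm over the tooth tips and 15 mm thick at the teeth, with a round hub of 28 mm diameter standing 10 mm above them (25 mm high in all), 12 mm bore; 0.15 to 0.3 kg. Lies loose and flat on the black mat (mat top 3 mm above the bench). Point: its centre, half-way up; z up along its axis
- nut_mid (a point): the large hexagon nut: steel, 36 mm across flats, 41.6 mm across corners, 19 mm high, about 0.1 kg. Two of its flats face along its own +y and -y, the others every 60 degrees about z; corners on its +x and -x. Lies loose and flat on the black mat (mat top 3 mm above the bench). Point: its centre, half-way up; z up along its axis
- hub_mid (a point): the jaw-coupling hub: aluminium, round body of 44 mm diameter and 21 mm height with three 12 mm high jaws standing on top (within the same diameter; 33 mm high in all), 19 mm bore; 0.1 to 0.25 kg. Lies loose and flat on the black mat (mat top 3 mm above the bench). Point: its centre, half-way up; z up along its axis
- pulley_mid (a point): the V-belt pulley, not wanted in either kit: steel, 60 mm diameter, 20 mm thick with a V groove round its rim, a boss of 30 mm diameter rising to 26 mm. Lies loose and flat on the black mat (mat top 3 mm above the bench). Point: its centre, half-way up; z up along its axis
- tray3: fixed shallow open tray of plain sheet metal with three equal bays in a row, 240 x 114 mm outside, left or right of the mat, a little turned. Origin: centre of its underside, on the bench; x along its length, y across, z up. Bays 76 (x) by 108 mm (y) inside, centred at x = -79, 0 and +79 mm, y = 0; floor 3 mm above the bench; walls and dividers 3 mm thick, their tops 14 mm above the bench
- tray2: fixed shallow open tray of plain sheet metal with two equal bays in a row, 161 x 114 mm outside, left or right of the mat, a little turned. Origin: centre of its underside, on the bench; x along its length, y across, z up. Bays 76 (x) by 108 mm (y) inside, centred at x = -39.5 and +39.5 mm, y = 0; floor 3 mm above the bench; walls and dividers 3 mm thick, their tops 14 mm above the bench
- spanner: bystander: loose steel spanner 190 mm long and 10 mm high lying on the bench beyond the mat; origin at the middle of its underside, x along its length
- grease_tin: bystander: loose grease tin, 60 mm diameter, 36 mm tall, closed, standing on the bench beyond the mat; origin at the centre of its foot
Things that resemble listed ones, but are neither listed nor needed, are in the scene too. Leave any turquoise look-alike of the part that bears gear_mid alone.

How it is judged:
By the outcome, as a careful person would: the job done as asked, in the order asked, and still so for the second after the job is handed in, with the robot touching nothing.
It also fails if it takes over 112 s, if anything falls off the work surface, if the arm or the gripper's body presses on something with over 40 N, if the wrist force passes 120 N, or if a joint passes its speed limit or range.

## Robot

A 6-joint arm with a two-finger parallel gripper is mounted at the origin on the work surface. World frame = base frame: x ahead of the robot, y to its left, z up, the work surface at z = 0. Lengths are in m, angles in rad, forces in N, time in s.
With the tool pointing down it reaches from about 0.35 to 0.775 m from the base axis. Payload 7.3 kg.
Tool frame: the origin (TCP) lies on the centre line of the jaws, within the pads' length; the fingertips stand r.tip_reach ahead of it and the grasp point (between the pads) lies 6 mm ahead of it (r.tip_reach is the distance from the TCP to the fingertips, in m); z points along the fingers, y is the direction in which the jaws open and shut (so a half turn about z gives the same grasp; the last joint's range is limited). The gripper opens to 92 mm and grips with 3 to 60 N. Pads are 19 mm wide; open, the fingers measure 130 mm over their backs; the gripper's body (75 mm by 190 mm) begins 47 mm behind the grasp point.
Start: joints at [0.978, 0.342, 1.524, -0, 1.275, -0.146], TCP at [0.227, 0.473, 0.252] pointing down, gripper open.
Joint ranges: [-2.53, 2.53], [-0.77, 2.02], [0.04, 2.7], [-1, 4.14], [0.28, 2.66], [-3.11, 3.11]. Speed limits (rad/s): [2.57, 2.57, 3.14, 3.14, 3.14, 3.14].

## Interface

Orientations are given as a unit quaternion [w, x, y, z].
In Python, from bench import r, claw, cams, hand_in gives the robot as it stands. Calls block until the motion is done:
- r.reach(position, orientation): joint-space move of the TCP to a pose.
- r.move_straight(position, frame=None, speed=0.15, f_stop=None): straight line of the TCP; frame=None keeps the orientation; speed is the mean speed in m/s. With f_stop (N) it stops when the force on the tool has changed by that much, and returns True; else False.
- r.goto_joints(angles): joint-space move.
- claw.gripper_to(opening, strength=None): opening from 0.0 (shut) to 1.0 (fully open); strength is the grip in N (None keeps the last); returns when the fingers have stopped.
- r.sleep(seconds).
- r.ik(position, orientation): joint angles nearest the present ones, or None.
- cams.capture(name): name is "scene" or "top"; returns the picture (400x640x3 uint8, red, green, blue); there is no depth.
- cams.camera_model(name): a dict with "fx", "fy", "cx", "cy" (pixels), "distortion" ([k1, k2, p1, p2, k3] as OpenCV has them; the pictures are not rectified), "rvec" (rotation vector, rad) and "tvec" (3), from world to camera coordinates, as OpenCV has them. Camera axes: x right, y down, z forward; pixel columns grow to the right and rows downward; lengths in m; the calibration is good to about 2 mm. A picture is of the moment at which its call begins. camera_model takes no time and is no camera call.
A pose or a line that the arm cannot do raises r.PlanningError and nothing moves.
- hand_in(): hands the job in, once; it reports no verdict.
Readings, each from a call of its own:
- r.current_time(): time.
- r.current_joints(): joint angles.
- r.current_dq(): joint speeds.
- r.current_tau(): joint torques, N m.
- r.current_ee_pos(): TCP position.
- r.current_orientation(): TCP orientation.
- r.current_force(): force on the tool from outside, world axes, zero at the start.
- r.current_torque(): the same for the moment, N m.
- r.current_finger_gap(): opening from 0.0 (shut) to 1.0 (fully open).
Only numpy, scipy, OpenCV 4.12 (cv2) and the standard library are available. Lean on these libraries where they do the work, as an engineer would, in place of code of your own. Each camera call takes 0.05 s, during which the arm holds its last target. There are 200 camera calls.

## Working session

There is one attempt and no reset: what is moved stays moved. The work goes in short steps, each a Python script; the robot and the scene stay as the last script left them, time stands still between calls to the robot, and variables do not carry over. Pictures are saved under pics/ and viewed, about 12 in all and at most 16, crops included, and the job is handed in when it is done.

```bash
mkdir -p pics; ls; python3 - <<'E'
from bench import r,claw,cams
import cv2
for n in("top","scene"):
    im=cams.capture(n); cv2.imwrite(f"pics/{n}0.png",im[:,:,::-1]); print(n,cams.camera_model(n))
print(r.current_time(),r.tip_reach,r.current_ee_pos(),r.current_orientation(),r.current_finger_gap())
E
```

```text
pics
top {'fx': 491.52528326837114, 'fy': 491.52528326837114, 'cx': 317.77761429674433, 'cy': 200.61922954507827, 'distortion': array([-0.12226461,  0.        ,  0.        ,  0.        ,  0.        ]), 'rvec': array([ 2.14217569, -2.10844569,  0.23414137]), 'tvec': array([-0.01660514,  0.56926682,  1.08923798])}
scene {'fx': 434.38635429848114, 'fy': 434.38635429848114, 'cx': 326.3722269676836, 'cy': 188.26130631789763, 'distortion': array([-0.00071164,  0.        ,  0.        ,  0.        ,  0.        ]), 'rvec': array([ 1.8592218 ,  1.52024204, -0.65498304]), 'tvec': array([-0.11212633, -0.33864037,  1.25692602])}
0.1 0.025 [0.2266498  0.4732079  0.25111991] [-2.33362142e-04  2.21527451e-01  9.75153900e-01 -6.37200254e-04] 0.9999878217551106
```

View pics/top0.png

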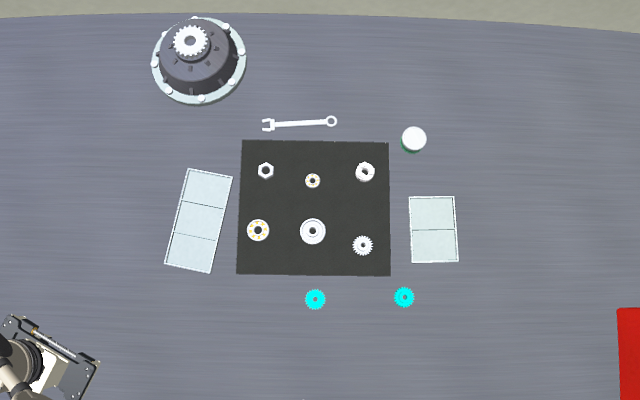

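View pics/scene0.png

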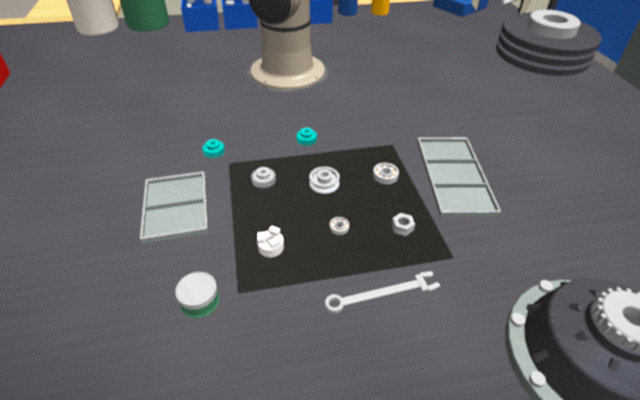

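```bash
cat > h.py <<'E'
import numpy as np,cv2
from bench import r,claw,cams
M={n:cams.camera_model(n) for n in("top","scene")}
def ray(n,uv):
    m=M[n];K=np.array([[m["fx"],0,m["cx"]],[0,m["fy"],m["cy"]],[0,0,1.]])
    p=cv2.undistortPoints(np.array(uv,float).reshape(-1,1,2),K,np.array(m["distortion"])).reshape(-1,2)
    R=cv2.Rodrigues(np.array(m["rvec"],float))[0]
    return -R.T@np.array(m["tvec"]),np.c_[p,np.ones(len(p))]@R
def plane(n,uv,z):
    o,d=ray(n,uv); return o+d*((z-o[2])/d[:,2])[:,None]
def tri(ut,us):
    a,d=ray("top",ut);b,e=ray("scene",us);d=d[0];e=e[0]
    s=np.linalg.lstsq(np.c_[d,-e],b-a,rcond=None)[0]
    p,q=a+s[0]*d,b+s[1]*e; return (p+q)/2,np.linalg.norm(p-q)
E
python3 - <<'E'
from h import *
for n in M: print(n,ray(n,[[320,200]])[0])
mats={"top":[(242,140),(389,142),(391,276),(236,274)],"scene":[(228,162),(398,146),(448,258),(237,285)]}
for n in M:
    im=cv2.imread(f"pics/{n}0.png");g=im.max(2)
    k=np.zeros(g.shape,np.uint8);cv2.fillPoly(k,[np.array(mats[n])],255);k=cv2.erode(k,np.ones((9,9)))
    m=((g>90)&(k>0)).astype(np.uint8)
    for c in cv2.findContours(m,cv2.RETR_EXTERNAL,cv2.CHAIN_APPROX_NONE)[0]:
        if cv2.contourArea(c)<30: continue
        (x,y),rad=cv2.minEnclosingCircle(c)
        print(n,np.round([x,y,rad],1),cv2.boundingRect(c),plane(n,[[x,y]],.018)[0].round(4))
im=cv2.imread("pics/top0.png");s=cv2.imread("pics/scene0.png")
a=cv2.resize(im[135:285,155:305],None,fx=4,fy=4,interpolation=cv2.INTER_CUBIC)
cv2.imwrite("pics/ta.png",cv2.resize(im[150:270,230:390],(800,600),interpolation=cv2.INTER_CUBIC))
cv2.imwrite("pics/sa.png",cv2.resize(s[130:290,130:500],(800,346),interpolation=cv2.INTER_CUBIC))
for nm,x0,x1 in(("tray3",155,234),("tray2",404,465)):
    hsv=im[150:285,x0:x1].astype(int); m=((hsv[:,:,1]>150)).astype(np.uint8)
    c=max(cv2.findContours(m,cv2.RETR_EXTERNAL,cv2.CHAIN_APPROX_NONE)[0],key=cv2.contourArea)
    b=cv2.boxPoints(cv2.minAreaRect(c))+[x0,150];ap=cv2.approxPolyDP(c,6,True).reshape(-1,2)+[x0,150]
    P=plane("top",ap,.014); print(nm,b.round(1).tolist(),ap.tolist(),P.round(4)[:,:2].tolist(),P.mean(0))
E
```

```text
top [0.34210509 0.01349223 1.18049222]
scene [ 1.15548656 -0.14009104  0.59358062]
top [362.5 245.2  10.7] (352, 235, 22, 21) [ 0.4712 -0.1163  0.018 ]
top [257.5 229.5  11.6] (246, 219, 24, 23) [0.5045 0.1345 0.018 ]
top [312.4 230.8  13.5] (299, 218, 27, 27) [0.5038 0.0034 0.018 ]
top [312.3 180.4   7.8] (305, 173, 16, 16) [0.6274 0.0057 0.018 ]
top [265.5 170.5   8.7] (258, 162, 16, 18) [0.6501 0.1204 0.018 ]
top [364.1 171.4  10.4] (355, 161, 20, 21) [ 0.6525 -0.1209  0.018 ]
scene [270.4 241.1  16.5] (256, 225, 29, 33) [ 0.6502 -0.1223  0.018 ]
scene [339.  225.2  10.5] (329, 216, 21, 19) [0.6362 0.0034 0.018 ]
scene [402.7 223.2  12.4] (392, 212, 24, 24) [0.6535 0.1186 0.018 ]
scene [324.  179.   16.2] (309, 166, 31, 28) [0.5063 0.0026 0.018 ]
scene [263.  177.   12.6] (251, 166, 25, 22) [ 0.4772 -0.1177  0.018 ]
scene [385.5 172.4  13.6] (373, 162, 27, 23) [0.5095 0.1317 0.018 ]
tray3 [[162.8, 263.7], [186.1, 165.2], [232.7, 176.2], [209.4, 274.7]] [[187, 168], [163, 263], [209, 273], [232, 176]] [[0.6543, 0.3149], [0.4202, 0.3578], [0.3992, 0.2461], [0.6358, 0.2024]] [0.52739225 0.28028325 0.014     ]
tray2 [[407.5, 196.1], [455.6, 194.0], [458.5, 261.5], [410.5, 263.6]] [[409, 196], [411, 262], [458, 261], [454, 196]] [[0.5937, -0.2314], [0.4328, -0.2329], [0.4361, -0.3478], [0.5959, -0.344]] [ 0.51461141 -0.28906149  0.014     ]
```

View pics/ta.png

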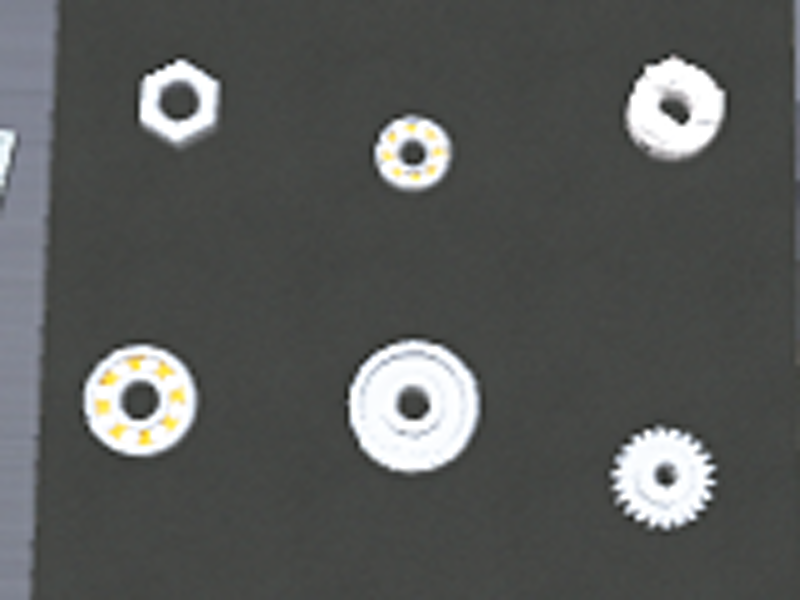

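View pics/sa.png

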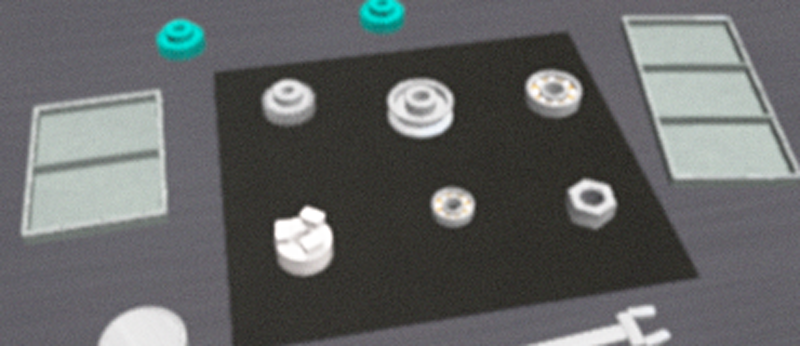

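```bash
cat pics/../h.py | tail -1; python3 - <<'E'
from h import *
T=lambda x,y:((x+.5)/5-.5+230,(y+.5)/5-.5+150)
k=370/800;S=lambda x,y:((x+.5)*k-.5+130,(y+.5)*k-.5+130)
for n,a,b in(("big",(140,400),(554,89)),("small",(413,153),(454,204)),("nut",(180,101),(592,197)),("gear",(665,475),(288,90)),("pulley",(413,403),(420,97)),
 ("hubjawtop?",(676,105),(302,227)),("matTR",(60,-60),(697,278))):
    p,e=tri(T(*a),S(*b)); print(n,p.round(4),round(e,4))
# trays in scene
s=cv2.imread("pics/scene0.png");t=cv2.imread("pics/top0.png")
def corners(im,x0,x1,y0,y1):
    m=(im[y0:y1,x0:x1,1]>105).astype(np.uint8); m=cv2.morphologyEx(m,cv2.MORPH_CLOSE,np.ones((7,7)))
    c=cv2.convexHull(max(cv2.findContours(m,cv2.RETR_EXTERNAL,cv2.CHAIN_APPROX_NONE)[0],key=cv2.contourArea))
    return cv2.approxPolyDP(c,6,True).reshape(-1,2)+[x0,y0]
for nm,b in(("tray3",(405,505,130,220)),("tray2",(135,215,165,242))):
    c=corners(s,*b);P=plane("scene",c,.014);print(nm,"scene",c.tolist(),P[:,:2].round(4).tolist(),P.mean(0).round(4))
tt={"tray3":[(187,168),(163,263),(209,273),(232,176)],"tray2":[(409,196),(411,262),(458,261),(454,196)]}
ss={"tray3":[(497.5,212),(466,137.5),(418,138),(449,212.5)],"tray2":[(140,237),(205,173)]}
for a,b in zip(tt["tray3"],[(498,211),(467,137),(418,137),(449,211)]): print("t3 corner",*tri(a,b))
# nut outline
g=t.max(2);m=(g>100).astype(np.uint8)
C=[c for c in cv2.findContours(m[155:190,250:285],cv2.RETR_EXTERNAL,cv2.CHAIN_APPROX_NONE)[0]]
nut=[(181,58),(219,75),(218,125),(180,147),(143,125),(141,77)]
P=plane("top",[T(*q) for q in nut],.022)[:,:2]; d=P-P.mean(0)
an=np.degrees(np.arctan2(d[:,1],d[:,0])); print("nut",P.mean(0),np.hypot(*d.T).round(4),an.round(1), np.degrees(np.angle(np.exp(6j*np.radians(an)).mean()))/6)
E
```

```text
p,q=a+s[0]*d,b+s[1]*e; return (p+q)/2,np.linalg.norm(p-q)
big [0.5044 0.1343 0.0175] 0.0002
small [0.6291 0.0062 0.013 ] 0.0006
nut [0.6511 0.1202 0.0214] 0.0006
gear [ 0.4714 -0.1159  0.0278] 0.0011
pulley [0.5037 0.0035 0.0274] 0.0012
hubjawtop? [ 0.6501 -0.1218  0.0343] 0.0021
matTR [0.7373 0.1832 0.0043] 0.0038
tray3 scene [[417, 136], [449, 130], [479, 143], [504, 219], [435, 214], [410, 170]] [[0.3932, 0.2455], [0.3838, 0.3289], [0.4449, 0.3752], [0.6758, 0.3104], [0.639, 0.1882], [0.5071, 0.1868]] [0.5073 0.2725 0.014 ]
tray2 scene [[210, 165], [214, 241], [139, 241], [141, 169]] [[0.4132, -0.2226], [0.6277, -0.2184], [0.603, -0.3455], [0.4004, -0.362]] [ 0.5111 -0.2871  0.014 ]
t3 corner [0.65353536 0.31307594 0.01291537] 0.004536367585141756
t3 corner [0.42002798 0.35724468 0.01555505] 0.00011622716993887766
t3 corner [0.39910613 0.24560665 0.01534415] 0.00036474861784447813
t3 corner [0.63804056 0.2084867  0.01686227] 0.01394590479743141
nut [0.65078826 0.11971863] [0.0218 0.0228 0.0221 0.023  0.0216 0.0229] [   1.2  -53.8 -122.  -178.3  124.9   59. ] 1.8325665546518206
```

```bash
cat >> h.py <<'E'
def bay(c,yaw,off,dy=0):
    y=np.radians(yaw); return np.array(c)+off*np.array([np.cos(y),np.sin(y)])+dy*np.array([-np.sin(y),np.cos(y)])
T3=lambda o:(bay((.5274,.2803),-10.4,o),79.6)
T2=lambda o:(bay((.5146,-.2891),.9,o),90.9)
PART={"big":((.5044,.1343),90,.052,T3(-.079)),"nut":((.6508,.120),91.8,.036,T3(.079)),"gear":((.4713,-.116),90,.048,T3(0)),
 "small":((.6285,.006),90,.035,T2(.0395)),"hub":((.6515,-.1215),90,.044,T2(-.0395))}
def quat(p,th):
    best=None
    for s in(90,-90):
        a=np.radians(th+s)/2;q=[0,np.cos(a),np.sin(a),0];j=r.ik(list(p),q)
        if j is not None and(best is None or abs(j[5])<abs(best[1])):best=(q,j[5])
    return best[0]
ZT=.15;ZG=.031
def go(xy,th,z=ZT):
    p=[*xy,z];r.reach(p,quat(p,th))
def pick(n,s=25):
    xy,th,d,_=PART[n];claw.gripper_to(min(1,(d+.026)/.092));go(xy,th)
    r.move_straight([*xy,.06],speed=.2)
    hit=r.move_straight([*xy,ZG],speed=.06,f_stop=8);z=r.current_ee_pos()[2]
    claw.gripper_to(0.,s);g=r.current_finger_gap()*92
    r.move_straight([*xy,ZT],speed=.12)
    print(n,"pick hit",hit,"z",round(z,4),"gap",round(g,1),"after lift",round(r.current_finger_gap()*92,1),"F",np.round(r.current_force(),2),"t",r.current_time())
def place(n):
    _,_,d,(xy,th)=PART[n];go(xy,th)
    r.move_straight([*xy,.045],speed=.15)
    hit=r.move_straight([*xy,ZG-.001],speed=.015,f_stop=3);z=r.current_ee_pos()[2]
    r.sleep(.2);claw.gripper_to((d+.007)/.092);r.sleep(.1)
    r.move_straight([*xy,ZT],speed=.12)
    print(n,"place hit",hit,"z",round(z,4),"t",r.current_time())
E
python3 - <<'E'
from h import *
for n in PART:
    (x,t,d,(b,bt))=PART[n];print(n,[ [np.round(r.ik([*p,z],quat([*p,z],a)),2).tolist() for z in(ZT,ZG)] for p,a in((x,t),(b,bt))])
pick("big")
E
```

```text
big [[[0.11, 0.44, 1.68, -0.0, 1.02, -1.46], [0.11, 0.62, 1.78, -0.0, 0.74, -1.46]], [[0.44, 0.47, 1.63, -0.0, 1.04, -0.95], [0.44, 0.64, 1.73, -0.0, 0.77, -0.95]]]
nut [[[0.07, 0.68, 1.25, -0.0, 1.22, -1.54], [0.07, 0.81, 1.35, -0.0, 0.99, -1.54]], [[0.3, 0.68, 1.25, -0.0, 1.22, -1.09], [0.3, 0.81, 1.35, -0.0, 0.99, -1.09]]]
gear [[[-0.4, 0.38, 1.78, -0.0, 0.98, 1.17], [-0.4, 0.58, 1.88, -0.0, 0.68, 1.17]], [[0.36, 0.56, 1.46, -0.0, 1.12, -1.03], [0.36, 0.72, 1.56, -0.0, 0.87, -1.03]]]
small [[[-0.11, 0.62, 1.36, -0.0, 1.17, 1.46], [-0.11, 0.76, 1.46, -0.0, 0.92, 1.46]], [[-0.6, 0.61, 1.37, -0.0, 1.16, 0.95], [-0.6, 0.75, 1.47, -0.0, 0.92, 0.95]]]
hub [[[-0.3, 0.68, 1.24, -0.0, 1.22, 1.27], [-0.3, 0.81, 1.34, -0.0, 0.99, 1.27]], [[-0.69, 0.5, 1.58, -0.0, 1.06, 0.87], [-0.69, 0.66, 1.68, -0.0, 0.8, 0.87]]]
big pick hit False z 0.0308 gap 51.4 after lift 51.3 F [ 0.92 -0.38 -1.74] t 5.1667
```

```bash
python3 - <<'E'
from h import *
place("big")
pick("nut")
im=cams.capture("top");s=cams.capture("scene")
o=np.vstack([cv2.resize(im[130:290,150:470],(800,400)),cv2.resize(s[120:260,220:520],(428,200))[:, :, :].repeat(1,1) if 0 else cv2.copyMakeBorder(cv2.resize(s[120:260,220:520],(428,200)),0,0,0,372,0)])
cv2.imwrite("pics/c1.png",o[:,:,::-1])
E
```

```text
big place hit True z 0.0312 t 9.4333
nut pick hit False z 0.0308 gap 36.5 after lift 36.4 F [-0.43  0.08 -2.16] t 13.6917
```

View pics/c1.png

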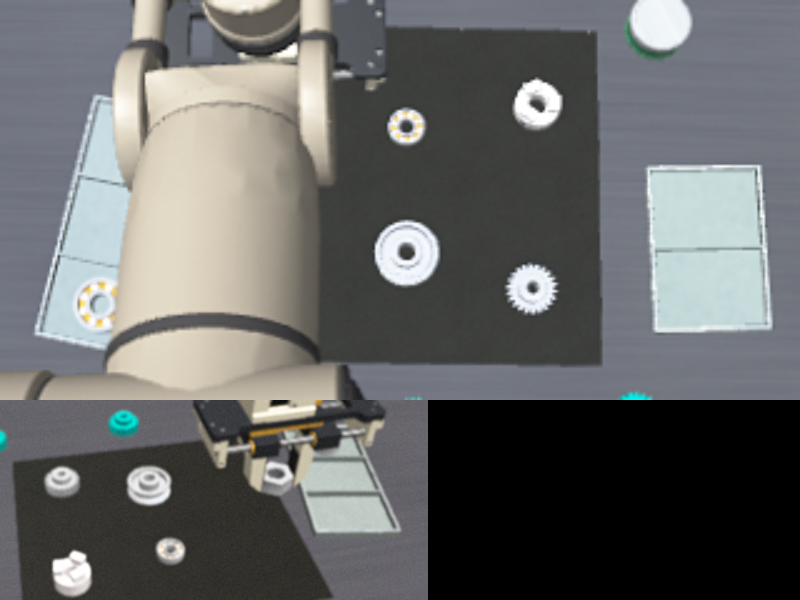

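The top view shows the large bearing lying in the near bay of tray3, at about (97,303) in the crop. The scene view shows the nut held level in the jaws. I'll carry on with the remaining parts.

```bash
python3 - <<'E'
from h import *
place("nut")
for n in("gear","small","hub"):
    pick(n)
    if abs(r.current_finger_gap()*92-PART[n][2]*1000)>3.5: print("CHECK");break
    place(n)
else: r.goto_joints([0.978,0.342,1.524,0,1.275,-0.146])
im=cams.capture("top");s=cams.capture("scene")
cv2.imwrite("pics/t2.png",cv2.resize(im[110:310,150:470],(800,500),interpolation=cv2.INTER_CUBIC)[:,:,::-1])
cv2.imwrite("pics/s2.png",cv2.resize(s[100:320,120:520],(800,440),interpolation=cv2.INTER_CUBIC)[:,:,::-1])
cv2.imwrite("pics/top2.png",im[:,:,::-1])
print(r.current_time())
E
```

```text
nut place hit True z 0.0312 t 17.975
gear pick hit False z 0.0308 gap 47.6 after lift 47.2 F [-0.18  0.58 -2.3 ] t 23.5583
gear place hit True z 0.0312 t 29.0083
small pick hit False z 0.0308 gap 34.1 after lift 34.4 F [-0.44  0.76  0.  ] t 34.45
small place hit True z 0.0312 t 39.1667
hub pick hit False z 0.0308 gap 43.4 after lift 43.5 F [-0.32 -0.32 -1.6 ] t 43.5417
hub place hit True z 0.0312 t 48.05
51.0
```

View pics/t2.png

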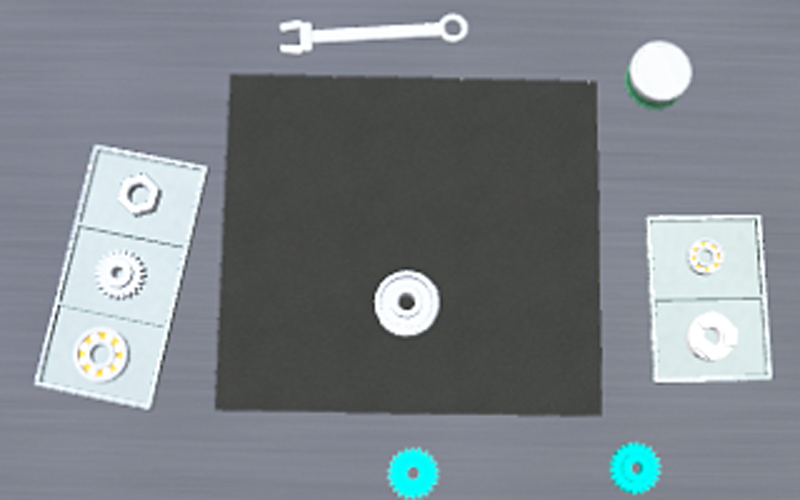

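View pics/s2.png

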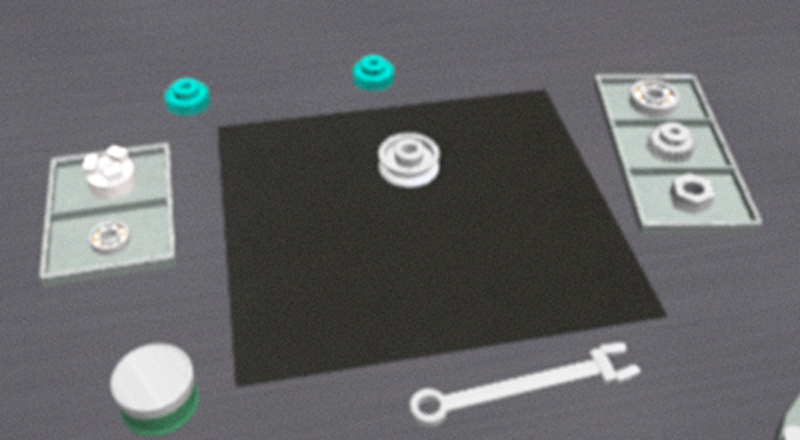

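The final top crop shows tray3 holding the nut (139,195), gear (120,273) and large bearing (100,354), and tray2 holding the small bearing (706,257) and hub (712,336). All of them are flat and right way up. The pulley, spanner, tin and turquoise gears haven't moved.

```bash
python3 -c "
from bench import *
hand_in()"
```

```text
the job is handed in; nothing more can be done
```

Both kits are made up and the job is handed in, at about 51 s on the robot's clock. The three-bay tray holds the large bearing, gear and nut. The two-bay tray holds the small bearing and the coupling hub.

- **Grasps:** all five held, with finger gaps within 1 mm of the nominal sizes.
- **Placing:** each part went down slowly until it touched, at TCP z = 31.2 mm, about 0.4 mm above its pick height (30.8 mm), and was then released.
- **Final pictures:** both views show every part flat and right way up in its own bay. The pulley, spanner, tin and turquoise gears look unmoved by eye.
- **Checks that disagreed:** my automatic outline of the trays in the scene view was poor, and two of the four matched tray3 corners missed by 5 and 14 mm. I used the top-view corners for the trays, which agreed with the given tray sizes to about 2 mm. The wrist force also read about 0 N while lifting the small bearing, too light to show, so I relied on the finger gap there.

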